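Weigh the cocoa jar gently

TASK

On the open middle of the worktop stand two glass spice jars and a small pot (ignore the similar jars in the row against the back wall). Stand the one with the green cap upright in the middle of the kitchen scale's steel pan, so that we can see how much is left in it. The glass is thin and the pan is delicate: grip the jar with about 25 N and never more than 50 N, set it down softly, without dropping it or pressing the pan with more than 15 N, then let go; leave the red-capped jar and the pot where they stand.

Things in the scene. Friction and masses are not known exactly. Their poses are not given: they have to be found in the camera images.
- cocoa_jar: the jar to weigh: upright round glass spice jar with a GREEN cap, 46 mm in diameter, 106 mm tall, loose, 0.08 to 0.16 kg. Origin at the centre of its underside, z up. The cap begins 85 mm above the underside; the glass below it is straight-sided, and grip it 70 to 80 mm up, so the gripper body clears the cap. Thin glass: the grip on it must stay under 50 N per finger; 20 to 30 N carries it safely.
- cinnamon_jar: bystander of the same shape: upright round glass spice jar with a RED cap, 45 mm in diameter, 106 mm tall, loose. Origin at the centre of its underside, z up. Leave it standing.
- tablet_pot: bystander: low round white pot with a tan lid, 62 mm in diameter, 35 mm tall, loose. Origin at the centre of its underside, z up. Leave it where it stands.
- scale: flat black digital kitchen scale, 150 mm (x) by 130 mm (y), fixed in place, with a flat level steel weighing pan, 112 mm (x) by 122 mm (y) and 4 mm thick, on a short spring stem over its centre. Origin at the centre of the underside, z up. The jar must never load it with more than 15 N.
- pan_top (a point): centre of the top of the scale's steel pan, 40 mm above the worktop when unloaded; axes as the scale's. The pan sinks level by 0.5 mm per newton and strikes its stop at 10 mm (20 N). Lower the jar slowly (15 to 30 mm/s), stop as it touches (a force stop of 3 to 5 N will do) or a few mm above, and let go.
Not all that is in view belongs to the job. Leave any purple look-alike of the cocoa_jar alone.

How it is judged (in metres and radians):
At the end, for the whole second after the job is handed in: the green-capped jar stands upright (within 0.1 rad), released and at rest, on the scale's pan, its centre within 25 mm of the pan's centre (horizontal distance between cocoa_jar and pan_top below 0.025 m and z of cocoa_jar in the frame of pan_top between -0.004 and 0.004 m and angle between cocoa_jar's own z axis and vertical below 0.1 rad and linear speed of cocoa_jar below 0.02 m/s); the robot touches nothing.
It fails at once if the green-capped jar is squeezed with over 50 N a finger (100 N in all) (contact force between the fingers and cocoa_jar above 100 N).
It fails at once if the jar is dropped or pressed onto the pan with over 15 N (contact force between cocoa_jar and scale above 15 N).
It fails at once if the green-capped jar is let go more than 15 mm above the scale's pan (contact force between the fingers and cocoa_jar below 0.2 N and z of cocoa_jar in the frame of pan_top above 0.015 m).
It fails at once if the red-capped jar is shifted by more than 25 mm or knocked over (distance of cinnamon_jar from where it was at the start of the episode above 0.025 m or angle between cinnamon_jar's own z axis and vertical above 0.5 rad).
It fails at once if the small pot is shifted by more than 25 mm (distance of tablet_pot from where it was at the start of the episode above 0.025 m).
It also fails if it takes over 42 s, if anything falls off the work surface, if the arm or the gripper's body presses on something with over 40 N, if the wrist force passes 120 N, or if a joint passes its speed limit or range.

ROBOT

A 6-joint arm with a two-finger parallel gripper is mounted at the origin on a cart in front of the work surface, level with it; the furniture and walls round the work are solid. World frame = base frame: x ahead of the robot, y to its left, z up, the work surface at z = 0. Lengths are in mm, angles in rad, forces in N, time in s.
With the tool pointing down it reaches from about 400 to 925 mm from the base axis. Payload 12.5 kg.
Tool frame: the origin (TCP) lies on the front face of the gripper's body, between the roots of the fingers; the fingertips stand 78 mm ahead of it and the grasp point (between the pads) lies 59 mm ahead of it (env.nose_length is the distance from the TCP to the fingertips, in mm); z points along the fingers, y is the line along which they close (so a half turn about z gives the same grasp; the last joint's range is limited). The gripper opens to 95 mm and grips with 3 to 60 N. Pads are 20 mm wide; open, the fingers measure 119 mm over their backs; the gripper's body (75 mm by 180 mm) begins 59 mm behind the grasp point.
Start: joints at [1.175, 0.491, 1.559, -0, 1.092, -0.106], TCP at [178.58, 598.955, 292.261] pointing down, gripper open.
Joint ranges: [-3.1, 3.1], [-0.84, 2.19], [0.05, 2.79], [-1.13, 4.28], [0.06, 2.93], [-2.69, 2.69]. Speed limits (rad/s): [2.22, 2.22, 2.79, 3.14, 3.14, 3.14].

INTERFACE

Orientations are given as [roll, pitch, yaw] about the fixed x, y, z axes, in that order (R = Rz(yaw) Ry(pitch) Rx(roll)).
In Python, from cell import env gives the robot as it stands.
- The arm moves only by the tool jog_arm, never from a script. Its argument "motion" is a list of rows, each a list of 7 numbers: the turn, a rotation vector about the tool's x, y, z in degrees, then the shift along the tool's x, y, z in mm, then the finger opening in mm, from 0 to 95.1. In form: [[wx, wy, wz, x, y, z, hand], ...]. A call has 1 to 10 rows; each row shifts and turns the commanded pose from where the row before left it, along the tool's axes as they then stand; what a row does not reach is not made up. A row lasts 1/8 s, in which the tool goes at most 62.5 mm and 10.7 degrees, less where a joint would pass 70% of its speed; a pose out of reach is approached as far as the arm can. A call is refused whole if a number of a shift passes 62.5 or a number of a turn 10.7, either way. A call with a gripper value outside its range is refused whole. The fingers move at their own pace and stop on an object; the grip force is fixed at half the most. Time passes only in rows, so rows that do not move let the fingers close. It gives the time, the measured TCP pose, the force, the opening and the grip force at its end, in the units of the state.
- env.state(): the state, without advancing time (a new reading comes with each control period).
- env.read_camera(name): name is "side" or "top"; returns a dict with "color" (384x512x3 uint8, red, green, blue), "z_map" (384x512 float32, mm along the optical axis (not along the pixel's ray), 0 where there is no reading), "camera_matrix" (3x3 intrinsics, pixels), "k1" (the pictures are not rectified: a ray, as slopes to the right and down, at radius r is drawn at 1 + k1 r^2 times it, then the intrinsics apply), "world_to_cam" (4x4, takes a point from world to camera coordinates). Camera axes: x right, y up, looking along -z (the intrinsics and any distortion apply to the point x, -y, -z); pixel columns grow to the right and rows downward; lengths in mm; the calibration is good to about 2 mm. A picture is of the moment at which its call begins.
- env.job_done(): hands the job in; it is judged then, once.
Trained networks look in the newest picture that a camera, given by its name, has taken for a name from the list of things; names that differ only in an ending like _2 or _b are one class to them, and where a whole thing is asked for, a point or a joint stands for the part that bears it (a point fixed in the world has none). Each returns a list of dicts, best first, with "score" (0 to 1); they miss things now and then, are a little off and sometimes report something else, mostly with a low value. They report only what shows in the picture. A call takes as long as a camera call. They do not tell look-alikes from the thing itself.
- env.recognise(camera, thing): "location" ([column, row] in pixels, amid what is visible of it).
The state is a dict: "t": time; "joints": joint angles; "qvel": joint speeds; "tau": joint torques, N m; "eef_pos": TCP position; "tcp_rot": TCP orientation; "ft_force": force on the tool from outside, world axes, zero at the start; "moment": the same for the moment, N m; "opening": opening from 0.0 (shut) to 1.0 (fully open); "grip_force": force on a finger pad.
Only numpy, scipy, OpenCV 4.12 (cv2) and the standard library are available. Lean on these libraries where they do the work, as an engineer would, in place of code of your own. Each camera call takes 0.05 s, during which the arm holds its last target. There are 200 camera calls.

## Working session

There is one attempt and no reset: what is moved stays moved. The work goes in short steps, Python scripts to look and compute and a tool call to move; the robot and the scene stay as the last step left them, time stands still between calls to the robot, and variables do not carry over. Pictures are saved under pics/ and viewed, at most 10 in all, crops included, and the job is handed in when it is done.

Besides the shell and the picture viewer there is one more tool, called after "Call:" as a command line: name --pt "numbers of a row" for each row, then --argument value for the rest. jog_arm: Moves the arm, as the interface text tells. Its arguments: {"type":"object","properties":{"motion":{"type":"array"}},"required":["motion"]}

```bash
mkdir -p pics
cat > h.py <<'E'
import numpy as np, cv2
from cell import env
def look(cam,fn=None):
    d=env.read_camera(cam)
    if fn: cv2.imwrite('pics/'+fn,d['color'][:,:,::-1])
    return d
def world(d,u,v,z=None):
    K=d['camera_matrix']; M=np.linalg.inv(d['world_to_cam'])
    a=np.array([(u-K[0,2])/K[0,0],(v-K[1,2])/K[1,1]]); s=a.copy()
    for _ in range(20): s=a/(1+d['k1']*(s@s))
    r=M[:3,:3]@np.array([s[0],-s[1],-1]); o=M[:3,3]
    t=d['z_map'][int(round(v)),int(round(u))] if z is None else (z-o[2])/r[2]
    return o+t*r
E
python3 - <<'E'
from h import *
ims=[]
for c in ('side','top'):
    d=look(c); ims.append(d['color'])
    M=np.linalg.inv(d['world_to_cam']); print(c,M[:3,3].round(),(-M[:3,2]).round(2))
    for t in ('cocoa_jar','cinnamon_jar','tablet_pot','scale'):
        for r in env.recognise(c,t)[:4]:
            u,v=r['location']; print(t,round(r['score'],2),np.round([u,v]),world(d,u,v).round(0))
    cv2.imwrite(f'pics/{c}0.png',d['color'][:,:,::-1])
print(env.state())
E
```

```text
side [478. 949. 625.] [ 0.02 -0.85 -0.53]
cocoa_jar 0.98 [228. 256.] [539. 303.  67.]
cinnamon_jar 0.56 [268. 222.] [468. 208.  70.]
tablet_pot 0.93 [281. 192.] [436.  50.  34.]
scale 0.74 [276. 147.] [ 443. -160.   38.]
top [430.  67. 892.] [ 0.08  0.02 -1.  ]
cocoa_jar 0.65 [133. 204.] [463. 330. 106.]
cocoa_jar 0.57 [162. 170.] [535. 270. 106.]
cinnamon_jar 0.97 [204. 201.] [471. 184. 107.]
tablet_pot 0.91 [278. 214.] [445.  32.  33.]
scale 0.73 [384. 216.] [ 439. -201.   40.]
{'t': 0.5, 'joints': array([ 1.17542360e+00,  4.90921055e-01,  1.55893857e+00, -1.53797442e-06,
        1.09168476e+00, -1.05599737e-01]), 'qvel': array([ 0.00153926, -0.00091583, -0.00110494,  0.00065013,  0.0002783 ,
       -0.00033718]), 'tau': array([-1.28861371e-03, -6.12056923e+01, -2.58281171e+01,  6.92529115e-02,
        4.46704624e-02, -2.89781451e-05]), 'eef_pos': array([178.56211707, 598.94852519, 292.23455368]), 'tcp_rot': array([3.14154480e+00, 6.44491459e-06, 2.85182037e+00]), 'ft_force': array([-0.24827579,  0.40190749, -0.08910514]), 'moment': array([-0.01177423,  0.04762662, -0.04335274]), 'grip_force': 0.0, 'opening': 1.0028698368953801}
```

View pics/top0.png

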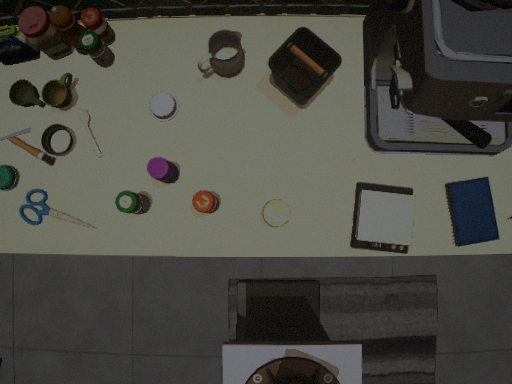

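View pics/side0.png

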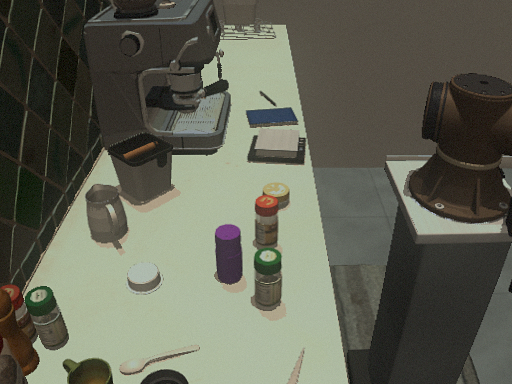

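Run:
```python
from h import *
from scipy.spatial.transform import Rotation as R
d=look('top'); hsv=cv2.cvtColor(d['color'],cv2.COLOR_RGB2HSV).astype(int)
H,S,V=hsv[...,0],hsv[...,1],hsv[...,2]
def blob(mask,u,v,name):
    n,l,st,c=cv2.connectedComponentsWithStats(mask.astype('uint8'))
    k=l[v,u]; ys,xs=np.where(l==k); P=np.array([world(d,x,y) for x,y in zip(xs,ys)])
    print(name,k,st[k],c[k].round(1),'med z',np.median(P[:,2]).round(1)); return P
for n,u,v,z in (('green',128,202,106),('purple',158,167,106),('red',204,201,106),('potlid',277,213,35)):
    zz=d['z_map']; W=[]
    for y in range(v-20,v+21):
        for x in range(u-20,u+21):
            W.append(world(d,x,y))
    W=np.array(W); T=W[abs(W[:,2]-z)<6]; (c,r)=cv2.minEnclosingCircle(T[:,:2].astype('float32'))
    print(n,len(T),'mean',T.mean(0).round(1),'circ',np.round(c,1),round(r,1))
P=np.array([world(d,x,y) for y in range(175,260) for x in range(345,425)])
T=P[abs(P[:,2]-40)<5]; print('pan',len(T),T.mean(0).round(1),np.percentile(T,[1,99],axis=0).round(1))
c,wh,a=cv2.minAreaRect(T[:,:2].astype('float32'));print(c,wh,a)
T=P[(P[:,2]>8)]; print('scale',cv2.minAreaRect(T[:,:2].astype('float32')))
K=(V[175:260,345:425]>130)&(S[175:260,345:425]<25)
n,l,st,cc=cv2.connectedComponentsWithStats(K.astype('uint8')); k=l[215-175,384-345]; print('white',st[k],cc[k],world(d,cc[k][0]+345,cc[k][1]+175,40))
s=env.state(); print(R.from_euler('xyz',s['tcp_rot']).as_matrix().round(3))
ds=look('side')
cv2.imwrite('pics/crop.png',np.hstack([cv2.resize(ds['color'][235:325,215:305],(390,390)),cv2.resize(d['color'][170:240,100:170],(390,390))])[:,:,::-1])
```

```text
green 376 mean [469.8 345.8 105.1] circ [469.7 347.1] 23.0
purple 364 mean [540.6 281.3 105.2] circ [540.8 281.8] 22.7
red 365 mean [471.1 186.6 105.7] circ [471.2 187.2] 22.0
potlid 587 mean [448.3  35.3  34.4] circ [448.3  35.1] 30.1
pan 2786 [ 437.2 -205.7   39.7] [[ 380.3 -267.8   36.2]
 [ 494.9 -144.7   43.1]]
(436.8834533691406, -206.894287109375) (123.88523864746094, 113.11113739013672) 83.49876403808594
scale ((448.3511962890625, -103.70651245117188), (336.1811828613281, 151.8218536376953), 84.03588104248047)
white [   0    0   80   85 6800] [39.5 42. ] [ 437.50663289 -202.61629251   40.        ]
[[-0.958  0.286  0.   ]
 [ 0.286  0.958  0.   ]
 [-0.     0.    -1.   ]]
```

View pics/crop.png

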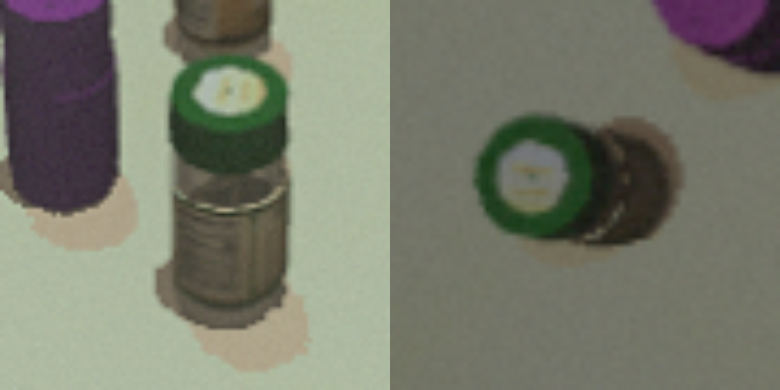

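Could be taken for it, by pixel in the top picture: the green-capped glass jar (128,202), the purple look-alike (158,167), the red-capped jar (204,201), a green-capped jar in the back row (92,42) and a green lid at the left edge (7,177). I choose (128,202). The crop confirms a glass jar with a green cap, standing at about (470, 346) mm and 105 mm high. The pan centre is at (437, -206), and its measured size of 124 x 113 mm matches the description.

Call:
jog_arm --pt "0 0 0 -44 -20 0 95" --pt "0 0 0 -44 -20 0 95" --pt "0 0 0 -44 -20 0 95" --pt "0 0 0 -44 -20 0 95" --pt "0 0 0 -44 -20 0 95" --pt "0 0 0 -44 -20 0 95" --pt "0 0 0 -44 -20 0 95" --pt "0 0 0 -44 -19 0 95" --pt "0 0 0 0 0 0 95" --pt "0 0 0 0 0 0 95"

```text
t: 1.85
eef_pos: [470.2, 346.1, 292.2]
tcp_rot: [3.142, -0.0, 2.851]
ft_force: [0.2, -0.1, -1.4]
opening: 0.997
grip_force: 0.0
```

Run:
```python
from h import *
d=look('side','side1.png')
P=np.array([world(d,x,y) for y in range(240,320) for x in range(245,290)])
T=P[(P[:,2]>20)&(P[:,2]<80)&(np.hypot(P[:,0]-470,P[:,1]-346)<35)]
from scipy.optimize import least_squares
print(len(T),least_squares(lambda c:np.hypot(T[:,0]-c[0],T[:,1]-c[1])-23,[470,346],loss='soft_l1').x)
```

```text
705 [469.71809354 348.36049125]
```

View pics/side1.png

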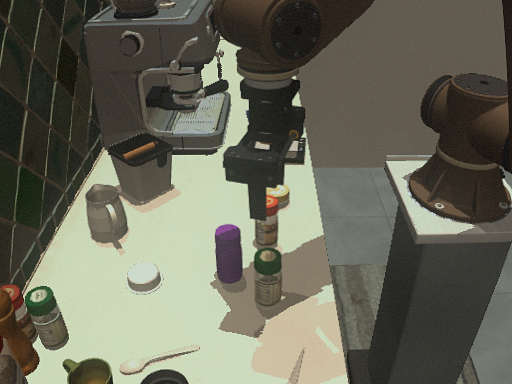

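The gripper stands above the green jar (267,278) and the fingers show at (258,200). The side view gives (469.7, 348.4) for the jar, which agrees with the top view. Now I go down.

Call:
jog_arm --pt "0 0 0 0 1 25 95" --pt "0 0 0 0 0 30 95" --pt "0 0 0 0 0 30 95" --pt "0 0 0 0 0 25 95" --pt "0 0 0 0 0 20 95" --pt "0 0 0 0 0 16 95" --pt "0 0 0 0 0 12 95" --pt "0 0 0 0 0 0 95" --pt "0 0 0 0 0 0 95"

```text
t: 3.02
eef_pos: [470.9, 347.1, 134.8]
tcp_rot: [3.141, 0.001, 2.852]
ft_force: [-0.1, 0.4, 0.1]
opening: 0.999
grip_force: 0.0
```

Call:
jog_arm --pt "0 0 0 0 0 0 44" --pt "0 0 0 0 0 0 40" --pt "0 0 0 0 0 0 40" --pt "0 0 0 0 0 0 40" --pt "0 0 0 0 0 0 40" --pt "0 0 0 0 0 0 40" --pt "0 0 0 0 0 0 40" --pt "0 0 0 0 0 0 40"

```text
t: 4.03
eef_pos: [470.8, 347.0, 134.2]
tcp_rot: [3.141, -0.0, 2.852]
ft_force: [0.9, 0.5, 0.2]
opening: 0.477
grip_force: 29.9
```

Call:
jog_arm --pt "0 0 0 0 0 -5 40" --pt "0 0 0 0 0 -10 40" --pt "0 0 0 0 0 -20 40" --pt "0 0 0 0 0 -25 40" --pt "0 0 0 0 0 -25 40" --pt "0 0 0 0 0 -25 40" --pt "0 0 0 0 0 -20 40" --pt "0 0 0 0 0 -10 40" --pt "0 0 0 0 0 0 40"

```text
t: 5.15
eef_pos: [470.7, 347.0, 274.8]
tcp_rot: [3.141, 0.001, 2.852]
ft_force: [0.7, 0.1, -1.5]
opening: 0.477
grip_force: 29.9
```

Call:
jog_arm --pt "0 0 0 -2 -10 0 40" --pt "0 0 0 -5 -20 0 40" --pt "0 0 0 -7 -30 0 40" --pt "0 0 0 -7 -30 0 40" --pt "0 0 0 -7 -30 0 40" --pt "0 0 0 -7 -30 0 40" --pt "0 0 0 -7 -30 0 40" --pt "0 0 0 -7 -30 0 40" --pt "0 0 0 -7 -30 0 40" --pt "0 0 0 -7 -30 0 40"

```text
t: 6.4
eef_pos: [453.1, 68.3, 273.9]
tcp_rot: [-3.141, -0.001, 2.851]
ft_force: [0.1, -0.2, -1.0]
opening: 0.476
grip_force: 29.9
```

Call:
jog_arm --pt "0 0 0 -7 -30 0 40" --pt "0 0 0 -7 -30 0 40" --pt "0 0 0 -7 -30 0 40" --pt "0 0 0 -7 -30 0 40" --pt "0 0 0 -7 -30 0 40" --pt "0 0 0 -7 -30 0 40" --pt "0 0 0 -7 -30 0 40" --pt "0 0 0 -5 -20 0 40" --pt "0 0 0 -2 -10 0 40" --pt "0 0 0 0 0 0 40"

```text
t: 7.65
eef_pos: [438.5, -176.2, 274.0]
tcp_rot: [3.141, -0.0, 2.851]
ft_force: [0.9, -0.2, -1.1]
opening: 0.479
grip_force: 29.9
```

Call:
jog_arm --pt "0 0 0 -2 -9 5 40" --pt "0 0 0 -3 -11 10 40" --pt "0 0 0 -2 -9 15 40" --pt "0 0 0 0 0 15 40" --pt "0 0 0 0 0 15 40" --pt "0 0 0 0 0 12 40" --pt "0 0 0 0 0 8 40" --pt "0 0 0 0 0 4 40" --pt "0 0 0 0 0 0 40" --pt "0 0 0 0 0 0 40"

```text
t: 8.9
eef_pos: [437.6, -205.6, 190.5]
tcp_rot: [-3.141, 0.001, 2.852]
ft_force: [0.1, -0.5, -1.7]
opening: 0.478
grip_force: 29.9
```

Run:
```python
from h import *
a=look('side'); b=look('top')
cv2.imwrite('pics/c2.png',np.hstack([cv2.resize(a['color'][60:180,200:320],(390,390)),cv2.resize(b['color'][150:270,320:440],(390,390))])[:,:,::-1])
```

```text
(no output)
```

View pics/c2.png

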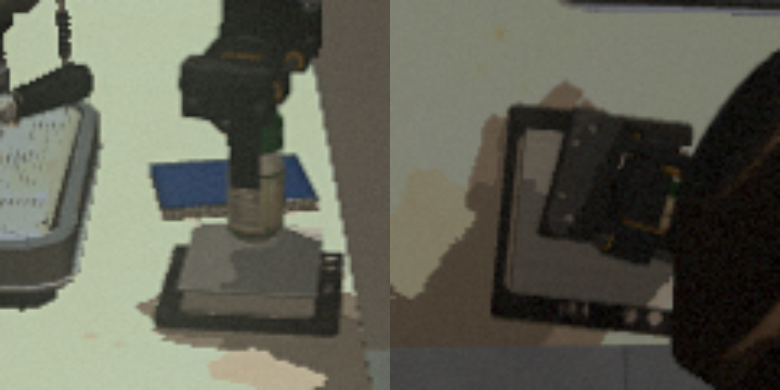

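The jar hangs upright over the middle of the pan: the left crop shows its base at about (258,235), above the pan. I lower it slowly.

Call:
jog_arm --pt "0 0 0 0 0 2 40" --pt "0 0 0 0 0 3 40" --pt "0 0 0 0 0 3 40" --pt "0 0 0 0 0 3 40" --pt "0 0 0 0 0 2 40" --pt "0 0 0 0 0 1 40" --pt "0 0 0 0 0 0 40" --pt "0 0 0 0 0 0 40"

```text
t: 10.0
eef_pos: [437.5, -205.6, 176.3]
tcp_rot: [3.142, 0.0, 2.852]
ft_force: [-0.7, -0.6, -0.5]
opening: 0.476
grip_force: 29.9
```

Call:
jog_arm --pt "0 0 0 0 0 1 40" --pt "0 0 0 0 0 1 40" --pt "0 0 0 0 0 0 40" --pt "0 0 0 0 0 0 40"

```text
t: 10.5
eef_pos: [437.5, -205.6, 174.2]
tcp_rot: [3.141, 0.0, 2.852]
ft_force: [0.1, -0.7, -1.3]
opening: 0.478
grip_force: 29.9
```

Call:
jog_arm --pt "0 0 0 0 0 1 40" --pt "0 0 0 0 0 1 40" --pt "0 0 0 0 0 0 40" --pt "0 0 0 0 0 0 40"

```text
t: 11.0
eef_pos: [437.5, -205.6, 172.3]
tcp_rot: [3.142, 0.0, 2.852]
ft_force: [-0.4, 0.4, 3.1]
opening: 0.474
grip_force: 29.9
```

Call:
jog_arm --pt "0 0 0 0 0 -1 40" --pt "0 0 0 0 0 0 40" --pt "0 0 0 0 0 0 46" --pt "0 0 0 0 0 0 50" --pt "0 0 0 0 0 0 60" --pt "0 0 0 0 0 0 75" --pt "0 0 0 0 0 0 95" --pt "0 0 0 0 0 0 95" --pt "0 0 0 0 0 0 95" --pt "0 0 0 0 0 0 95"

```text
t: 12.25
eef_pos: [437.5, -205.6, 173.2]
tcp_rot: [3.142, -0.0, 2.852]
ft_force: [0.7, 0.1, 0.4]
opening: 0.994
grip_force: 0.0
```

Call:
jog_arm --pt "0 0 0 0 0 -5 95" --pt "0 0 0 0 0 -15 95" --pt "0 0 0 0 0 -25 95" --pt "0 0 0 0 0 -30 95" --pt "0 0 0 0 0 -30 95" --pt "0 0 0 0 0 -20 95" --pt "0 0 0 0 0 -5 95" --pt "0 0 0 0 0 0 95"

```text
t: 13.25
eef_pos: [437.3, -205.5, 303.0]
tcp_rot: [3.141, 0.0, 2.852]
ft_force: [0.6, -0.5, -0.0]
opening: 0.999
grip_force: 0.0
```

Run:
```python
from h import *
d=look('side','side3.png')
P=np.array([world(d,x,y) for y in range(80,170) for x in range(240,320)])
T=P[(np.hypot(P[:,0]-437,P[:,1]+206)<35)&(P[:,2]>50)&(P[:,2]<165)]
print(len(T),np.percentile(T,[2,98],axis=0).round(0))
from scipy.optimize import least_squares
for lo,hi in ((55,85),(85,120)):
    t=T[(T[:,2]>lo)&(T[:,2]<hi)]; print(len(t),least_squares(lambda c:np.hypot(t[:,0]-c[0],t[:,1]-c[1])-23,[437,-206],loss='soft_l1').x)
```

```text
673 [[ 413. -217.   53.]
 [ 458. -179.  147.]]
182 [ 435.30654424 -203.55554182]
226 [ 435.30005045 -204.14290559]
```

View pics/side3.png

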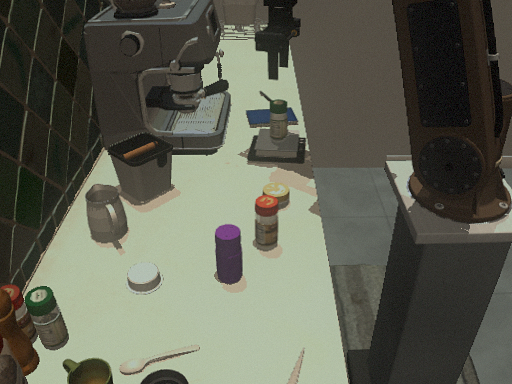

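The green-capped jar stands upright on the pan at (278,118), released and within about 3 mm of the centre. The red jar (266,222) and the pot (276,192) have not moved.

```bash
python3 -c "
from cell import env
print(env.job_done())"
```

```text
the job is handed in; nothing more can be done
None
```

The green-capped jar stands upright and released on the scale's pan, about 3 mm from its centre; the red-capped jar and the pot stayed where they were, and the job is handed in (no verdict was returned).

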